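Clear the drying box and crack its stuck lid

ROBOT

A 7-joint arm with a two-finger parallel gripper is mounted at the origin on a cart in front of the work surface, level with it; the furniture and walls round the work are solid. World frame = base frame: x ahead of the robot, y to its left, z up, the work surface at z = 0. Lengths are in mm, angles in rad, forces in N, time in s.
With the tool pointing down it reaches from about 400 to 875 mm from the base axis. Payload 6.5 kg.
Tool frame: the origin (TCP) lies on the centre line of the jaws, within the pads' length; the fingertips stand 11 mm ahead of it and the grasp point (between the pads) lies 8 mm behind it (ctrl.tcp_to_tips is the distance from the TCP to the fingertips, in mm); z points along the fingers, y is the line along which they close (so a half turn about z gives the same grasp; the last joint's range is limited). The gripper opens to 88 mm and grips with 3 to 60 N. Pads are 18 mm wide; open, the fingers measure 123 mm over their backs; the gripper's body (75 mm by 187 mm) begins 45 mm behind the grasp point.
Start: joints at [-1.224, 0.536, -0.004, 1.538, 0.003, 1.067, -0.071], TCP at [260.758, 595.395, 249.716] pointing down, gripper open.
Joint ranges: [-2.7, 2.7], [-0.37, 2.16], [-1.27, 1.26], [0.24, 2.4], [-1.31, 4.45], [0.19, 1.91], [-2.76, 2.76]. Speed limits (rad/s): [2.39, 2.39, 3.14, 3.14, 3.14, 3.14, 3.14].

INTERFACE

Orientations are given as a 3x3 rotation matrix whose columns are the frame's x, y, z axes.
In Python, from station import monitor, snapshot, ctrl gives the robot as it stands.
- The arm moves only by the tool move_arm, never from a script. Its argument "series" is a list of rows, each a list of 3 entries, a list of its own where there are three numbers: the shift along the tool's x, y, z in fractions of the full range, 1 being 0.25 m, then the turn, a rotation vector about the tool's x, y, z in fractions of the full range, 1 being 120 degrees, then the closure, from -1 (fully open) to 1 (shut). A call has 1 to 5 rows; each row is the pose to reach, as a shift and turn from the pose commanded when the call began, along the tool's axes at that moment; what a row does not reach only later rows make up. A row lasts 1/8 s, in which the tool goes at most 62.5 mm and 10.7 degrees, less where a joint would pass 70% of its speed; a pose out of reach is approached as far as the arm can. Shift and turn numbers lie between -1 and 1, and a call with a number outside is refused. A call with a gripper value outside its range is refused whole. The fingers move at their own pace and stop on an object; "force" is the grip in N (left out, the last holds). Time passes only in rows, so rows that repeat a pose let the fingers close. It gives the time, the measured TCP pose, the force, the opening and the grip force at its end, in the units of the state.
- monitor.state(): the state, without advancing time (a new reading comes with each control period).
- snapshot(name): name is "scene" or "top" or "wrist"; returns a dict with "frame" (384x512x3 uint8, blue, green, red), "depth" (384x512 float32, mm along the optical axis (not along the pixel's ray), 0 where there is no reading), "fov_y" (degrees; the focal length in pixels is half the picture's height over the tangent of half this angle, whatever the lens; pixels are square), "cx", "cy" (the principal point, pixels), "world_from_camera" (4x4, takes a point from camera to world coordinates). Camera axes: x right, y down, z forward; pixel columns grow to the right and rows downward; lengths in mm; the calibration is good to about 2 mm. A picture is of the moment at which its call begins.
- ctrl.finish_job(): hands the job in; it is judged then, once.
The state is a dict: "time_s": time; "q": joint angles; "joint_vel": joint speeds; "joint_torque": joint torques, N m; "ee_pos": TCP position; "ee_rot": TCP orientation; "wrist_force": force on the tool from outside, world axes, zero at the start; "torque": the same for the moment, N m; "gripper_width": finger opening in mm; "grip_force": force on a finger pad.
Only numpy, scipy, OpenCV 4.12 (cv2) and the standard library are available. Lean on these libraries where they do the work, as an engineer would, in place of code of your own. Each camera call takes 0.05 s, during which the arm holds its last target. There are 200 camera calls.

TASK

Someone left the ear defenders standing on the lid of the clear drying box: first hang them by their headband over the level arm of the headset stand and let go of them. Then take the lid's bow handle, pull the lid free of its sticky rubber seal without letting it fly open (never more than 8 cm at the front edge), and finish still holding it ajar, steady, with a gap of 2 to 5 cm at the front edge, so that the pods inside breathe slowly. Leave the other things on the bench where they are.

Things in the scene. Friction and masses are not known exactly. Their poses are not given: they have to be found in the camera images.
- ear_defenders: Ear defenders (0.24 kg, rigid) standing on their two grey cups on the box lid, the headband arching up over them: 160 mm wide along their own y, 64 mm deep along x, 171 mm high. The origin is midway between the cups' undersides, z up; the headband lies in the y-z plane. The gap between the cups' black cushions is 76 mm wide (y = -38 to +38 mm).
- headband_top (a point): The top of the headband's crown, on its outer surface, 171 mm above the cups' undersides. There the band is 28 mm wide (along the ear defenders' x) and 14 mm thick with its grey padding, so its inner surface is 14 mm below this point. Fingers that grip it across its 28 mm width should reach no more than 11 mm below this point, to stay clear of the arm it is hung on.
- headset_stand: Dark steel headset stand, fixed: base plate 150 x 110 x 8 mm on the bench, an upright flat bar at its back end (x = +70 mm), and on it a level arm, a flat bar 22 mm wide and 8 mm thick, that runs from the upright towards the stand's own -x (towards the robot at yaw 0). Origin: on the bench below the middle of the arm; the arm runs along the stand's own x.
- stand_arm (a point): The middle of the arm's level part, on its upper surface, 222 mm above the bench. The level part reaches 50 mm either way along the stand's x; the free end (x = -66 mm) turns up, its tip 17 mm above the upper surface of the level part; the upright stands at x = +70 mm and ends level with the arm.
- drybox: Drying box with seed pods inside, fixed: clear rectangular tub with a grey rim, 165 x 215 mm (x, y), with a hinged lid of 169 x 219 x 10 mm that has a grey frame and a clear window. Origin: on the bench under the middle of the tub, z up; the front (dial, handle) faces the box's own -x, the hinge is at +x. The lid's underside is 78 mm and its top 88 mm above the bench when shut.
- drybox_lid (a joint): Lid opening (rad): 0 shut, grows as the front edge rises. The front edge is 172 mm from the hinge line: 0.12 rad is a 2 cm gap, 0.29 rad 5 cm, 0.47 rad 8 cm. A rubber lip seal holds it shut: the upward pull needed at the handle peaks at about 18 N in the first 0.02 rad, then drops; beyond 0.04 rad only the lid's weight (about 2.3 N at the handle) remains. It falls shut if let go.
- lid_handle (a point): Middle of the steel bow handle's bar: a round bar of 10 mm diameter along the box's own y, 84 mm straight between its bends, its axis 28 mm above the lid's top and 116 mm above the bench when shut, 64 mm in front of the middle of the box, 20 mm behind the lid's front edge. It moves with the lid; the round bar may turn between the fingers.
- lid_hinge_line (a point): Middle of the lid's hinge line, which runs along the box's own y, at the box's x = +87.5 mm, 78 mm above the bench. The handle bar is 152 mm in front of it and 38 mm above it when shut.
- vial_1: Small clear cup with a white cap, 34 mm wide and high, standing beside the stand's base; leave alone. Origin under its middle.
- wax_block: Green wax block, 34 x 62 x 22 mm, beside the stand's base; leave alone. Origin under its middle.
- tape_roll: Roll of masking tape lying flat, 100 mm across, 18 mm high; leave alone. Origin under its middle.
- cork_ball: Orange-brown ball with flats, 33 mm, on the bench in front of the stand; leave alone. Origin under its middle.
- steel_block: Small steel bench block, 50 x 50 x 18 mm, on the bench in front of the box; leave alone. Origin under its middle.
- seed_pod_1: Dry seed pod, 57 mm wide, 72 mm high, standing at the left; leave alone. Origin under its middle.

How it is judged:
By the outcome, as a careful person would: the job done as asked, in the order asked, and still so for the second after the job is handed in, while the arm keeps its last pose, push and grip.
It also fails if it takes over 61 s, if anything falls off the work surface, if the arm or the gripper's body presses on something with over 40 N, if the wrist force passes 120 N, or if a joint passes its speed limit or range.

## Working session

There is one attempt and no reset: what is moved stays moved. The work goes in short steps, Python scripts to look and compute and a tool call to move; the robot and the scene stay as the last step left them, time stands still between calls to the robot, and variables do not carry over. Pictures are saved under pics/ and viewed, at most 10 in all, crops included, and the job is handed in when it is done.

Besides the shell and the picture viewer there is one more tool, called by a JSON object that holds its "method" and its "body". move_arm: Moves the arm, as the interface text tells. Its arguments: {"type":"object","properties":{"series":{"type":"array","items":{"type":"array"}},"force":{"type":"number"}},"required":["series"]}

```bash
mkdir -p pics; cat > h.py <<'E'
import numpy as np, cv2
from station import monitor, snapshot, ctrl
def cloud(s):
    d=s["depth"];H,W=d.shape;f=H/2/np.tan(np.radians(s["fov_y"])/2)
    v,u=np.mgrid[:H,:W]
    P=np.stack([(u-s["cx"])*d/f,(v-s["cy"])*d/f,d,np.ones_like(d)],-1)
    P=(P@np.array(s["world_from_camera"]).T)[...,:3]
    P[d==0]=np.nan
    return P
E
python3 - <<'E'
from h import *
for n in ["scene","top"]:
    s=snapshot(n); cv2.imwrite(f"pics/{n}0.png",s["frame"]); P=cloud(s); np.save(f"{n}0.npy",P)
    print(n,np.round(s["world_from_camera"],2).tolist(),s["fov_y"])
st=monitor.state(); print(st["ee_pos"],np.round(st["ee_rot"],3),st["time_s"],st["wrist_force"],st["gripper_width"])
E
```

```text
scene [[-0.92, -0.3, 0.25, 251.72], [-0.39, 0.73, -0.57, 810.31], [-0.01, -0.62, -0.79, 1115.87], [0.0, 0.0, 0.0, 1.0]] 44.53928257334687
top [[-0.02, -0.99, 0.17, 343.19], [-1.0, 0.02, 0.03, 112.1], [-0.03, -0.17, -0.99, 1324.11], [0.0, 0.0, 0.0, 1.0]] 46.21760710306023
[260.54579526 594.91310298 248.90898953] [[-0.916  0.401 -0.001]
 [ 0.401  0.916 -0.001]
 [-0.    -0.002 -1.   ]] 0.1 [-0.84488567  0.73070415 -0.75249931] 88.01551198496574
```

View pics/scene0.png

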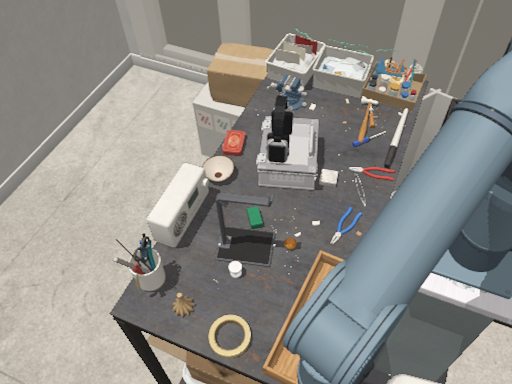

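View pics/top0.png

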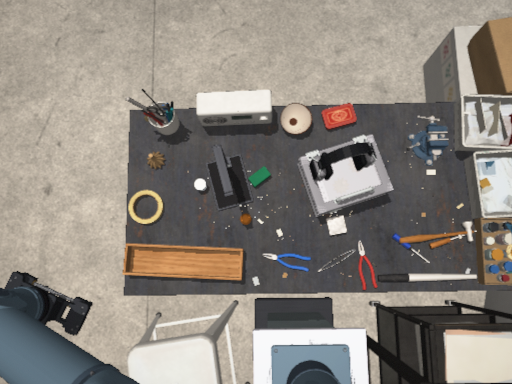

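The scene view shows the box with the ear defenders on its lid (about 285,140) and the stand (about 245,220). In the top view the box is at about (345,175), the ear defenders at about (347,160) and the stand at about (228,178). Next I'll measure them.

```bash
python3 - <<'E'
from h import *
def rect(n,reg,zlo,zhi):
    P=np.load(n+"0.npy"); u0,u1,v0,v1=reg; Q=P[v0:v1,u0:u1].reshape(-1,3)
    Q=Q[(Q[:,2]>zlo)&(Q[:,2]<zhi)]
    if len(Q)<5: print(n,reg,zlo,len(Q));return
    r=cv2.minAreaRect(Q[:,:2].astype(np.float32)); c,R=Q.mean(0),None
    w,V=np.linalg.eigh(np.cov(Q[:,:2].T))
    print(n,zlo,zhi,len(Q),"mean",c.round(1),"rect",np.round(r[0],1),np.round(r[1],1),round(r[2],1),"pca",round(np.degrees(np.arctan2(V[1,1],V[0,1])),1),"zmed",np.median(Q[:,2]).round(1))
B=(285,405,125,225);S=(195,255,135,215)
print('lid');rect("top",B,70,98);rect("top",B,106,128)
print('ear');
for a,b in[(130,170),(170,200),(200,235),(235,250),(250,275)]:rect("top",B,a,b)
print('stand');rect("top",S,4,14);rect("top",S,210,230);rect("top",S,230,250)
B=(245,335,90,200);S=(205,285,185,270)
print('scene');rect("scene",B,106,128)
for a,b in[(150,200),(200,235),(235,250),(250,275)]:rect("scene",B,a,b)
rect("scene",S,4,14);rect("scene",S,212,230);rect("scene",S,230,250)
for n,(a,b,c,d) in {"top":(290,400,125,225),"scene":(250,330,90,195)}.items():
    s=cv2.imread(f"pics/{n}0.png")[c:d,a:b]; x=cv2.resize(s,None,fx=4,fy=4,interpolation=cv2.INTER_CUBIC); x=cv2.resize(x,(390,int(390*(d-c)/(b-a))))
    cv2.imwrite(f"pics/c_{n}.png",x)
x,y=cv2.imread("pics/c_top.png"),cv2.imread("pics/c_scene.png"); h=max(len(x),len(y)); o=np.zeros((h,780,3),np.uint8);o[:len(x),:390]=x;o[:len(y),390:]=y;cv2.imwrite("pics/crop.png",o)
E
```

```text
lid
top 70 98 3344 mean [ 562.5 -109.7   86.4] rect [ 580.4 -108.9] [176.3 220.9] 17.0 pca 103.9 zmed 86.6
top 106 128 219 mean [ 538.8 -110.1  118. ] rect [562.8 -93.7] [120.  149.9] 15.8 pca 74.2 zmed 118.3
ear
top 130 170 352 mean [588.1 -85.  158.8] rect [600.4 -92.6] [ 62.2 167.6] 15.3 pca 102.6 zmed 164.0
top 170 200 280 mean [590.7 -79.3 177.4] rect [601.2 -93. ] [ 61.  155.7] 13.7 pca 100.4 zmed 174.9
top 200 235 139 mean [593.2 -66.3 221.5] rect [600.8 -91.5] [ 27.7 127.3] 15.2 pca 104.0 zmed 222.9
top 235 250 173 mean [597.9 -86.  243.4] rect [601.2 -92.3] [28.2 96.2] 14.6 pca 104.8 zmed 244.4
top 250 275 270 mean [600.6 -90.9 255.7] rect [600.7 -91.6] [28.  67.1] 14.5 pca 104.1 zmed 255.8
stand
top 4 14 1551 mean [575.  222.7   8.7] rect [598.8 238.2] [178.9 242. ] 89.1 pca -170.0 zmed 8.8
top 210 230 431 mean [571.4 222.  221.8] rect [571.2 222.2] [131.9  22. ] 14.4 pca -165.6 zmed 221.8
top 230 250 34 mean [504.5 204.9 237.2] rect [505.  205.1] [10.3 20.9] 16.1 pca 105.5 zmed 237.1
scene
scene 106 128 269 mean [559.1 -76.2 117.9] rect [566.6 -86.8] [132.1 138.9] 19.7 pca 70.3 zmed 119.0
scene 150 200 525 mean [588.4 -61.5 170.4] rect [600.6 -89.8] [ 63.  169.7] 14.2 pca 99.8 zmed 170.6
scene 200 235 237 mean [569.9  57.8 219.7] rect [562.4  31.4] [ 59.3 380.5] 7.0 pca 99.5 zmed 222.1
scene 235 250 120 mean [574.6  -8.  241.8] rect [562.7  40.7] [ 29.3 362.5] 16.2 pca 108.1 zmed 241.3
scene 250 275 163 mean [599.6 -86.5 256.5] rect [600.9 -91.2] [27.7 68.6] 14.7 pca 103.9 zmed 257.2
scene 4 14 2215 mean [579.9 203.7   9.1] rect [609.7 162.5] [233.9 284.4] 22.3 pca 112.6 zmed 9.5
scene 212 230 473 mean [570.7 224.  222.4] rect [569.7 221.1] [134.3  26.3] 13.7 pca -165.8 zmed 222.9
scene 230 250 38 mean [504.2 207.2 237.5] rect [504.9 204.9] [ 9.6 22.5] 16.0 pca 100.0 zmed 237.6
```

View pics/crop.png

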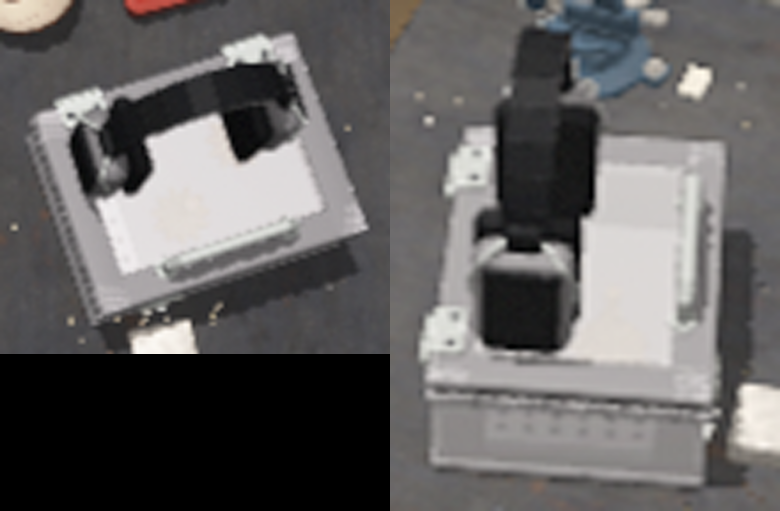

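The crop shows the box turned by about 15°, with its handle at the near edge. The ear defenders stand towards the hinge side, parallel to the box. Their crown is at about (601,-91.5), yaw 14.4°. The stand's yaw is also about 14.4°, with the arm's middle at about (565,220.5), so hanging them needs only a shift and no turn.

```bash
cat >> h.py <<'E'
from scipy.spatial.transform import Rotation as Ro
def delta(x,y,z,yaw):  # shift mm & turn deg in tool axes to reach TCP xyz, tool pointing down with its y axis at yaw
    st=monitor.state(); R=np.array(st["ee_rot"]); a=np.radians(yaw)
    ty=np.array([np.cos(a),np.sin(a),0]); tz=np.array([0,0,-1.]); T=np.stack([np.cross(ty,tz),ty,tz],1)
    d=R.T@(np.array([x,y,z])-st["ee_pos"]); r=Ro.from_matrix(R.T@T).as_rotvec(degrees=True)
    print("ee",np.round(st["ee_pos"],1),"shift",d.round(1),"turn",r.round(1),"t",st["time_s"],"F",np.round(st["wrist_force"],1),"w",round(st["gripper_width"],1))
E
python3 - <<'E'
from h import *
for n,(a,b,c,d) in {"top":(290,400,125,225),"scene":(250,330,90,195)}.items():
    P=np.load(n+"0.npy")[c:d,a:b].reshape(-1,3); P=P[np.hypot(P[:,0]-601,P[:,1]+91.5)<15]; print(n,np.nanpercentile(P[:,2],[5,50,95]).round(1))
delta(601,-91.5,310,14.4)
E
```

```text
top [ 83.1 255.4 260.6]
scene [255.7 259.  262. ]
ee [260.5 594.9 248.9] shift [-587.2 -492.3  -60.2] turn [-0.1  0.  52. ] t 0.1 F [-0.8  0.7 -0.8] w 88.0
```

Units first: shifts go in shares of 0.25 m and turns go in shares of 120 degrees. So -0.184 m / 0.25 = -0.736, -0.06 m / 0.25 = -0.24.

{"method": "move_arm", "body": {"series": [[[0,0,-0.24],[0,0,0],-1],[[-0.184,-0.154,-0.24],[0,0,0],-1],[[-0.368,-0.308,-0.24],[0,0,0],-1],[[-0.552,-0.462,-0.24],[0,0,0],-1],[[-0.736,-0.616,-0.24],[0,0,0],-1]], "force": 30}}

```text
time_s: 0.72
ee_pos: [368.1, 378.5, 309.5]
ee_rot: [[-0.916, 0.401, -0.0], [0.401, 0.916, -0.0], [-0.0, -0.0, -1.0]]
wrist_force: [0.4, 0.2, -0.3]
gripper_width: 87.9
grip_force: 0.0
```

Scaled: -0.23 m / 0.25 = -0.92, -0.1925 m / 0.25 = -0.77.

{"method": "move_arm", "body": {"series": [[[-0.184,-0.154,0],[0,0,0],-1],[[-0.368,-0.308,0],[0,0,0],-1],[[-0.552,-0.462,0],[0,0,0],-1],[[-0.736,-0.616,0],[0,0,0],-1],[[-0.92,-0.77,0],[0,0,0],-1]]}}

```text
time_s: 1.35
ee_pos: [501.4, 110.1, 309.7]
ee_rot: [[-0.916, 0.401, -0.0], [0.401, 0.916, 0.0], [0.0, 0.0, -1.0]]
wrist_force: [0.0, 0.2, -0.6]
gripper_width: 88.1
grip_force: 0.0
```

Scaled: -0.173 m / 0.25 = -0.692, -0.146 m / 0.25 = -0.584, 52 degrees / 120 = 0.4333.

{"method": "move_arm", "body": {"series": [[[-0.14,-0.116,0],[0,0,0.0867],-1],[[-0.28,-0.232,0],[0,0,0.1733],-1],[[-0.42,-0.348,0],[0,0,0.26],-1],[[-0.56,-0.468,0],[0,0,0.3467],-1],[[-0.692,-0.584,0],[0,0,0.4333],-1]]}}

```text
time_s: 1.98
ee_pos: [601.2, -92.5, 309.4]
ee_rot: [[-0.242, 0.97, -0.001], [0.97, 0.242, 0.0], [0.0, -0.0, -1.0]]
wrist_force: [0.1, 0.1, 0.1]
gripper_width: 88.2
grip_force: 0.0
```

```bash
python3 - <<'E'
from h import *
s=snapshot("wrist"); P=cloud(s); cv2.imwrite("pics/w1.png",s["frame"])
m=(P[...,2]>252)&(P[...,2]<266); Q=P[m]
if len(Q)>10: print(len(Q),cv2.minAreaRect(Q[:,:2].astype(np.float32)),np.percentile(Q[:,2],[50,95,99]))
delta(601,-91.5,310,14.4); delta(601,-91.5,261,14.4)
E
```

```text
2639 ((602.744873046875, -92.60919189453125), (27.971105575561523, 54.00751876831055), 15.028048515319824) [256.84056191 258.92027979 259.50876626]
ee [602.2 -99.1 309.6] shift [ 7.7  0.6 -0.5] turn [-0.   0.3 -1.2] t 2.025 F [-0.2 -4.1  0.7] w 88.3
ee [602.2 -99.1 309.6] shift [ 7.9  0.6 48.5] turn [-0.   0.3 -1.2] t 2.025 F [-0.2 -4.1  0.7] w 88.3
```

View pics/w1.png

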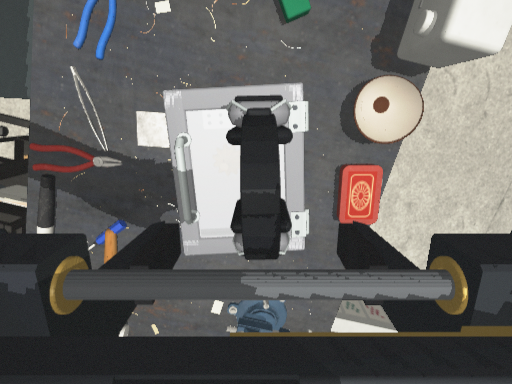

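The wrist view shows the crown band at about (260,185), between the jaws' sides, and the handle bar at (186,180). The arm was still settling when I took it. The crown top is at z≈259, so I'll descend and grip.

Scaled: 0.03 m / 0.25 = 0.12, 0.015 m / 0.25 = 0.06.

{"method": "move_arm", "body": {"series": [[[0,0,0],[0,0,0],-1],[[0,0,0],[0,0,0],-1],[[0,0,0.06],[0,0,0],-1],[[0,0,0.12],[0,0,0],-1],[[0,0,0.12],[0,0,0],-1]]}}

```text
time_s: 2.65
ee_pos: [599.7, -90.5, 277.8]
ee_rot: [[-0.249, 0.969, -0.003], [0.969, 0.249, 0.0], [0.001, -0.003, -1.0]]
wrist_force: [-0.4, -0.4, 1.6]
gripper_width: 88.1
grip_force: 0.0
```

```bash
python3 - <<'E'
from h import *
delta(601.5,-92,260,14.5)
E
```

```text
ee [599.7 -90.5 277.8] shift [-1.9  1.4 17.8] turn [-0.2 -0.1 -0.1] t 2.65 F [-0.4 -0.4  1.6] w 88.1
```

Scaled: 0.019 m / 0.25 = 0.076, -0.001 m / 0.25 = -0.004.

{"method": "move_arm", "body": {"series": [[[-0.004,0.004,0.036],[0,0,0],-1],[[-0.004,0.004,0.076],[0,0,0],-1],[[-0.004,0.004,0.076],[0,0,0],-1],[[-0.004,0.004,0.076],[0,0,0],0.3],[[-0.004,0.004,0.076],[0,0,0],0.3]]}}

```text
time_s: 3.28
ee_pos: [602.3, -92.0, 261.1]
ee_rot: [[-0.248, 0.969, 0.001], [0.969, 0.248, -0.0], [-0.0, 0.001, -1.0]]
wrist_force: [0.8, 0.4, -0.5]
gripper_width: 70.1
grip_force: 0.0
```

{"method": "move_arm", "body": {"series": [[[0,0,0],[0,0,0],1],[[0,0,0],[0,0,0],1],[[0,0,0],[0,0,0],1],[[0,0,0],[0,0,0],1],[[0,0,0],[0,0,0],1]], "force": 30}}

```text
time_s: 3.9
ee_pos: [602.2, -91.9, 260.7]
ee_rot: [[-0.248, 0.969, 0.0], [0.969, 0.248, -0.0], [-0.0, 0.0, -1.0]]
wrist_force: [1.0, 0.5, 0.7]
gripper_width: 27.5
grip_force: 30.0
```

Scaled: -0.17 m / 0.25 = -0.68, -0.13 m / 0.25 = -0.52.

{"method": "move_arm", "body": {"series": [[[0,0,-0.06],[0,0,0],1],[[0,0,-0.18],[0,0,0],1],[[0,0,-0.34],[0,0,0],1],[[0,0,-0.52],[0,0,0],1],[[0,0,-0.68],[0,0,0],1]]}}

```text
time_s: 4.53
ee_pos: [601.8, -92.1, 433.3]
ee_rot: [[-0.248, 0.969, 0.001], [0.969, 0.248, -0.0], [-0.0, 0.001, -1.0]]
wrist_force: [0.7, 0.2, -2.6]
gripper_width: 27.4
grip_force: 30.0
```

Scaled: 0.135 m / 0.25 = 0.54, 0.095 m / 0.25 = 0.38.

{"method": "move_arm", "body": {"series": [[[0,0,-0.02],[0,0,0],1],[[0.08,0.012,-0.02],[0,0,0],1],[[0.22,0.032,-0.02],[0,0,0],1],[[0.38,0.06,-0.02],[0,0,0],1],[[0.54,0.084,-0.02],[0,0,0],1]]}}

```text
time_s: 5.15
ee_pos: [587.5, 47.2, 433.5]
ee_rot: [[-0.249, 0.968, -0.004], [0.968, 0.249, 0.0], [0.001, -0.004, -1.0]]
wrist_force: [-0.5, 0.2, -1.8]
gripper_width: 27.6
grip_force: 30.0
```

Scaled: 0.177 m / 0.25 = 0.708, 0.155 m / 0.25 = 0.62.

{"method": "move_arm", "body": {"series": [[[0.16,0.024,0],[0,0,0],1],[[0.32,0.052,0],[0,0,0],1],[[0.48,0.076,0],[0,0,0],1],[[0.62,0.1,0],[0,0,0],1],[[0.708,0.112,0],[0,0,0],1]]}}

```text
time_s: 5.78
ee_pos: [570.3, 225.9, 433.6]
ee_rot: [[-0.251, 0.968, -0.004], [0.968, 0.251, -0.001], [0.0, -0.004, -1.0]]
wrist_force: [0.7, -0.8, -1.6]
gripper_width: 28.0
grip_force: 30.0
```

{"method": "move_arm", "body": {"series": [[[0,0,0],[0,0,0],1],[[0,0,0],[0,0,0],1],[[0,0,0],[0,0,0],1],[[0,0,0],[0,0,0],1],[[0,0,0],[0,0,0],1]]}}

```text
time_s: 6.4
ee_pos: [572.4, 222.0, 435.8]
ee_rot: [[-0.247, 0.969, 0.0], [0.969, 0.247, 0.0], [0.0, 0.0, -1.0]]
wrist_force: [-0.2, 0.1, -2.3]
gripper_width: 27.4
grip_force: 30.0
```

```bash
python3 - <<'E'
from h import *
ims=[]
for n in ["scene","top"]:
    s=snapshot(n); np.save(n+"1.npy",cloud(s)); ims.append(s["frame"])
cv2.imwrite("pics/a.png",cv2.resize(np.hstack([ims[0][60:320,130:390],ims[1][60:320,140:400]]),(800,400)))
delta(572.7,222.5,237.5,14.4)
E
```

```text
ee [572.3 222.3 435.8] shift [1.000e-01 4.000e-01 1.983e+02] turn [ 0.   0.  -0.1] t 6.5 F [ 0.4 -0.2 -1.7] w 27.7
```

View pics/a.png

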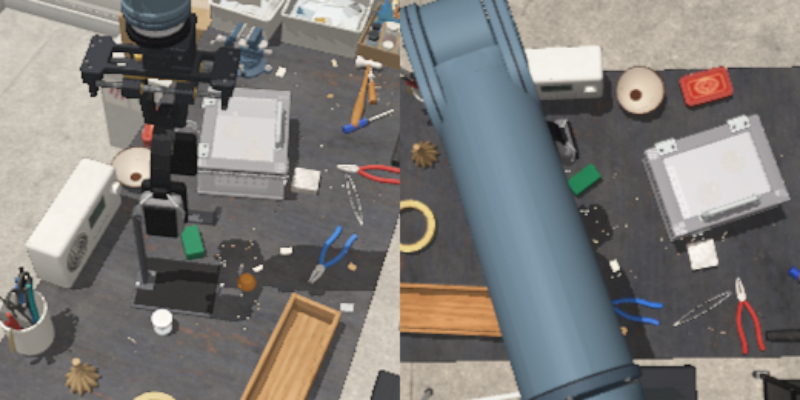

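The combined view shows the ear defenders held upright right above the stand arm, with the scene view's cup at about (165,215) and the box lid clear. I'll descend over the arm.

Scaled: 0.17 m / 0.25 = 0.68, 0.14 m / 0.25 = 0.56.

{"method": "move_arm", "body": {"series": [[[0,0,0.1],[0,0,0],1],[[0,0,0.24],[0,0,0],1],[[0,0,0.4],[0,0,0],1],[[0,0,0.56],[0,0,0],1],[[0,0,0.68],[0,0,0],1]]}}

```text
time_s: 7.12
ee_pos: [571.7, 222.4, 264.0]
ee_rot: [[-0.248, 0.969, -0.001], [0.969, 0.248, -0.001], [-0.0, -0.001, -1.0]]
wrist_force: [0.5, 1.0, -1.6]
gripper_width: 27.6
grip_force: 30.0
```

Scaled: 0.026 m / 0.25 = 0.104, 0.023 m / 0.25 = 0.092.

{"method": "move_arm", "body": {"series": [[[0,0,0.04],[0,0,0],1],[[0,0,0.072],[0,0,0],1],[[0,0,0.092],[0,0,0],1],[[0,0,0.104],[0,0,0],1],[[0,0,0.104],[0,0,0],1]]}}

```text
time_s: 7.75
ee_pos: [572.4, 222.6, 240.0]
ee_rot: [[-0.248, 0.969, 0.0], [0.969, 0.248, 0.0], [0.0, 0.0, -1.0]]
wrist_force: [-0.7, -0.0, -2.0]
gripper_width: 27.4
grip_force: 30.0
```

```bash
python3 - <<'E'
from h import *
delta(572.7,222.5,237.5,14.4)
P=np.load("top1.npy")[125:225,285:405].reshape(-1,3)
Q=P[(P[:,2]>108)&(P[:,2]<130)]; print("handle",len(Q),cv2.minAreaRect(Q[:,:2].astype(np.float32)),np.percentile(Q[:,2],[50,90]))
Q=P[(P[:,2]>80)&(P[:,2]<97)]; print("lid",len(Q),cv2.minAreaRect(Q[:,:2].astype(np.float32)),np.percentile(Q[:,2],[50,90]))
P=np.load("scene1.npy")[90:200,240:335].reshape(-1,3)
Q=P[(P[:,2]>108)&(P[:,2]<130)&(P[:,0]<560)&(P[:,1]<0)]; print("handle",len(Q),cv2.minAreaRect(Q[:,:2].astype(np.float32)),np.percentile(Q[:,2],[50,90]))
E
```

```text
ee [572.4 222.6 240. ] shift [-0.1  0.3  2.5] turn [ 0. -0. -0.] t 7.75 F [-0.7 -0.  -2. ] w 27.4
handle 143 ((516.2147216796875, -127.87568664550781), (9.833154678344727, 108.47864532470703), 16.796207427978516) [119.3234749  122.87073336]
lid 4542 ((580.3494262695312, -108.885986328125), (175.265380859375, 220.00344848632812), 17.234615325927734) [86.53763725 90.13109312]
handle 93 ((514.6513671875, -122.83741760253906), (9.799960136413574, 101.88594818115234), 16.968040466308594) [120.79495556 124.11225412]
```

{"method": "move_arm", "body": {"series": [[[0,0,0.004],[0,0,0],1],[[0,0,0.008],[0,0,0],1],[[0,0,0.012],[0,0,0],1],[[0,0,0.012],[0,0,0],1],[[0,0,0.012],[0,0,0],1]]}}

```text
time_s: 8.38
ee_pos: [572.6, 222.6, 239.3]
ee_rot: [[-0.248, 0.969, 0.001], [0.969, 0.248, 0.001], [0.001, 0.001, -1.0]]
wrist_force: [-6.4, -2.3, 13.8]
gripper_width: 27.5
grip_force: 30.0
```

Scaled: -0.002 m / 0.25 = -0.008.

{"method": "move_arm", "body": {"series": [[[0,0,-0.008],[0,0,0],1],[[0,0,-0.008],[0,0,0],0.2],[[0,0,-0.008],[0,0,0],-0.1],[[0,0,-0.008],[0,0,0],-0.1],[[0,0,-0.008],[0,0,0],-0.1]]}}

```text
time_s: 9.0
ee_pos: [572.3, 222.5, 238.6]
ee_rot: [[-0.248, 0.969, -0.0], [0.969, 0.248, -0.0], [-0.0, -0.0, -1.0]]
wrist_force: [0.0, 0.2, 0.3]
gripper_width: 48.1
grip_force: 0.0
```

Scaled: -0.1 m / 0.25 = -0.4, -0.06 m / 0.25 = -0.24.

{"method": "move_arm", "body": {"series": [[[0,0,-0.008],[0,0,0],-0.1],[[0,0,-0.048],[0,0,0],-0.1],[[0,0,-0.12],[0,0,0],-0.1],[[0,0,-0.24],[0,0,0],-0.1],[[0,0,-0.4],[0,0,0],-0.1]]}}

```text
time_s: 9.62
ee_pos: [572.0, 222.4, 340.5]
ee_rot: [[-0.248, 0.969, -0.0], [0.969, 0.248, -0.0], [-0.0, -0.0, -1.0]]
wrist_force: [-0.3, 0.3, -0.4]
gripper_width: 48.4
grip_force: 0.0
```

```bash
python3 - <<'E'
from h import *
s=snapshot("scene"); P=cloud(s)
cv2.imwrite("pics/b.png",cv2.resize(s["frame"][100:320,130:350],(500,500)))
Q=P[170:270,180:290].reshape(-1,3); 
for a,b in[(228,245),(150,200)]:
    q=Q[(Q[:,2]>a)&(Q[:,2]<b)]; print(len(q),cv2.minAreaRect(q[:,:2].astype(np.float32)))
delta(517,-126,200,15)
E
```

```text
307 ((542.2027587890625, 217.21697998046875), (88.62944030761719, 68.80496215820312), 10.889444351196289)
441 ((587.8148803710938, 229.5644073486328), (94.87271118164062, 155.1826934814453), 18.041454315185547)
ee [574.6 223.  346.8] shift [-324.2 -143.5  145. ] turn [ 0.5 -0.1 -0.7] t 9.675 F [1.8 0.8 3.8] w 48.4
```

View pics/b.png

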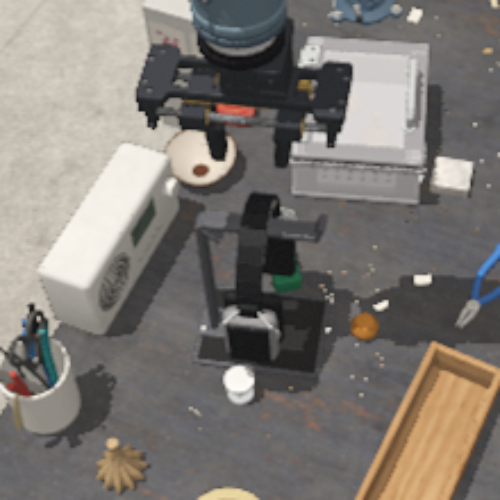

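The ear defenders now hang over the arm at about (260,270) in the crop, with the arm's upturned tip at (320,225) and the fingers clear. Next is the lid handle, at about (516,-126.5) with yaw about 17°.

Scaled: -0.25 m / 0.25 = -1, -0.195 m / 0.25 = -0.78.

{"method": "move_arm", "body": {"series": [[[-0.12,-0.052,0],[0,0,0],-0.3],[[-0.34,-0.148,0],[0,0,0],-0.3],[[-0.56,-0.244,0],[0,0,0],-0.3],[[-0.78,-0.34,0],[0,0,0],-0.3],[[-1,-0.44,0],[0,0,0],-0.3]]}}

```text
time_s: 10.3
ee_pos: [527.5, -49.0, 340.2]
ee_rot: [[-0.248, 0.969, 0.002], [0.969, 0.248, 0.0], [-0.0, 0.002, -1.0]]
wrist_force: [0.8, -0.9, 0.3]
gripper_width: 57.1
grip_force: 0.0
```

Scaled: 0.15 m / 0.25 = 0.6, 0.12 m / 0.25 = 0.48, -2.6 degrees / 120 = -0.0217.

{"method": "move_arm", "body": {"series": [[[-0.16,-0.072,0.12],[0,0,-0.0083],-0.3],[[-0.26,-0.12,0.28],[0,0,-0.0217],-0.3],[[-0.292,-0.132,0.48],[0,0,-0.0217],-0.3],[[-0.292,-0.132,0.6],[0,0,-0.0217],-0.3],[[-0.292,-0.132,0.6],[0,0,-0.0217],-0.3]]}}

```text
time_s: 10.92
ee_pos: [512.9, -125.8, 188.0]
ee_rot: [[-0.291, 0.957, -0.003], [0.957, 0.291, 0.0], [0.001, -0.003, -1.0]]
wrist_force: [0.9, -0.4, 0.6]
gripper_width: 57.2
grip_force: 0.0
```

{"method": "move_arm", "body": {"series": [[[0,0,0],[0,0,0],-0.3],[[0,0,0],[0,0,0],-0.3],[[0,0,0],[0,0,0],-0.3]]}}

```text
time_s: 11.3
ee_pos: [514.5, -125.8, 189.8]
ee_rot: [[-0.292, 0.956, 0.002], [0.956, 0.292, 0.0], [-0.001, 0.002, -1.0]]
wrist_force: [-1.0, -0.6, -0.8]
gripper_width: 57.5
grip_force: 0.0
```

```bash
python3 - <<'E'
from h import *
s=snapshot("wrist"); P=cloud(s); cv2.imwrite("pics/w2.png",s["frame"])
for lo,hi in[(108,128),(82,96)]:
    Q=P[(P[...,2]>lo)&(P[...,2]<hi)&(P[...,0]<(545 if lo>100 else 999))&(P[...,0]>480)&(abs(P[...,1]+120)<130)]
    if len(Q)>10: print(len(Q),cv2.minAreaRect(Q[:,:2].astype(np.float32)),np.percentile(Q[:,2],[5,50,95]))
delta(516,-126.5,109,17)
E
```

```text
1673 ((517.9265747070312, -129.0433349609375), (9.797538757324219, 107.74002075195312), 16.838336944580078) [113.03964188 119.85184135 121.4182081 ]
35393 ((579.9148559570312, -110.80010986328125), (170.4268798828125, 218.86741638183594), 17.000083923339844) [84.97879166 86.50973215 88.95873846]
ee [ 514.3 -125.8  189.6] shift [-1.1  1.3 80.6] turn [ 0.1  0.  -0. ] t 11.35 F [-0.7  0.7  0. ] w 57.0
```

View pics/w2.png

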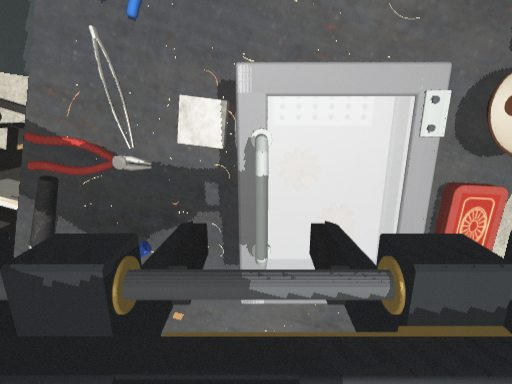

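The wrist view shows the bar at about (262,200), midway between the open fingers. The bar's centre measures (518,-129), yaw 17°, so I'll descend and grip.

Scaled: 0.08 m / 0.25 = 0.32, 0.07 m / 0.25 = 0.28.

{"method": "move_arm", "body": {"series": [[[-0.016,0.01,0.08],[0,0,0],-0.3],[[-0.016,0.01,0.2],[0,0,0],-0.3],[[-0.016,0.01,0.28],[0,0,0],-0.3],[[-0.016,0.01,0.32],[0,0,0],-0.3],[[-0.016,0.01,0.32],[0,0,0],-0.3]]}}

```text
time_s: 11.98
ee_pos: [516.8, -129.1, 107.8]
ee_rot: [[-0.291, 0.957, -0.002], [0.957, 0.291, 0.0], [0.0, -0.001, -1.0]]
wrist_force: [-1.3, 0.4, 0.5]
gripper_width: 57.6
grip_force: 0.0
```

{"method": "move_arm", "body": {"series": [[[0,0,0],[0,0,0],1],[[0,0,0],[0,0,0],1],[[0,0,0],[0,0,0],1],[[0,0,0],[0,0,0],1],[[0,0,0],[0,0,0],1]], "force": 45}}

```text
time_s: 12.6
ee_pos: [517.6, -128.9, 108.9]
ee_rot: [[-0.292, 0.957, 0.001], [0.957, 0.292, -0.0], [-0.0, 0.001, -1.0]]
wrist_force: [9.5, 3.4, -1.3]
gripper_width: 9.6
grip_force: 5.9
```

Scaled: -0.004 m / 0.25 = -0.016, -0.001 m / 0.25 = -0.004, 1 degrees / 120 = 0.0083.

{"method": "move_arm", "body": {"series": [[[0,0,0],[0,0,0],1],[[0,0,-0.004],[0,0,0],1],[[0,0,-0.008],[0,0,0],1],[[0,0,-0.012],[0.0042,0,0],1],[[0,0.004,-0.016],[0.0083,0,0],1]]}}

```text
time_s: 13.22
ee_pos: [518.3, -128.6, 111.7]
ee_rot: [[-0.292, 0.956, -0.017], [0.956, 0.292, -0.006], [-0.001, -0.018, -1.0]]
wrist_force: [3.0, -0.1, -11.1]
gripper_width: 8.3
grip_force: 46.0
```

Scaled: -0.0075 m / 0.25 = -0.03, -0.006 m / 0.25 = -0.024, 2.5 degrees / 120 = 0.0208.

{"method": "move_arm", "body": {"series": [[[0,0,-0.006],[0.0042,0,0],1],[[0,0.004,-0.012],[0.0083,0,0],1],[[0,0.004,-0.018],[0.0125,0,0],1],[[0,0.006,-0.024],[0.0167,0,0],1],[[0,0.006,-0.03],[0.0208,0,0],1]]}}

```text
time_s: 13.85
ee_pos: [520.5, -128.0, 120.5]
ee_rot: [[-0.292, 0.955, -0.058], [0.956, 0.291, -0.018], [-0.0, -0.06, -0.998]]
wrist_force: [5.8, 0.7, -3.5]
gripper_width: 7.8
grip_force: 45.5
```

Scaled: -0.018 m / 0.25 = -0.072, -0.015 m / 0.25 = -0.06, 6.5 degrees / 120 = 0.0542.

{"method": "move_arm", "body": {"series": [[[0,0.002,-0.012],[0.0108,0,0],1],[[0,0.006,-0.028],[0.025,0,0],1],[[0,0.01,-0.044],[0.0417,0,0],1],[[0,0.016,-0.06],[0.0542,0,0],1],[[0,0.02,-0.072],[0.0667,0,0],1]]}}

```text
time_s: 14.48
ee_pos: [526.3, -126.2, 138.1]
ee_rot: [[-0.292, 0.937, -0.191], [0.956, 0.286, -0.058], [-0.0, -0.199, -0.98]]
wrist_force: [6.0, 1.3, -4.2]
gripper_width: 8.3
grip_force: 45.4
```

{"method": "move_arm", "body": {"series": [[[0,0,0],[0,0,0],1],[[0,0,0],[0,0,0],1],[[0,0,0],[0,0,0],1],[[0,0,0],[0,0,0],1],[[0,0,0],[0,0,0],1]]}}

```text
time_s: 15.1
ee_pos: [526.1, -126.3, 137.8]
ee_rot: [[-0.291, 0.938, -0.189], [0.957, 0.286, -0.058], [-0.0, -0.198, -0.98]]
wrist_force: [6.4, 0.7, -6.2]
gripper_width: 8.1
grip_force: 45.4
```

```bash
python3 - <<'E'
from h import *
st=monitor.state(); print(st["ee_pos"],st["gripper_width"],st["grip_force"],st["wrist_force"],st["joint_vel"])
s=snapshot("scene"); P=cloud(s); cv2.imwrite("pics/f.png",cv2.resize(s["frame"][80:300,150:370],(560,560)))
w=snapshot("wrist"); a=np.radians(17); ex=np.array([np.cos(a),np.sin(a)])
for P in (P,cloud(w)):
    Q=P.reshape(-1,3); d=Q[:,:2]-[579.9,-110.8]; bx=d@ex; by=d@[-ex[1],ex[0]]
    m=(abs(by)<105)&(bx>-84)&(bx<80)&(Q[:,2]>75)&(Q[:,2]<150)
    for lo in range(-85,80,20):
        k=m&(bx>lo)&(bx<lo+20); print(lo+10,k.sum(),np.round(np.nanpercentile(Q[k,2],[25,50,75]),1) if k.sum()>5 else '')
E
```

```text
[ 526.13021908 -126.28869202  137.77438838] 8.113462619028017 45.43230324983597 [ 6.38451865  0.68473542 -6.16019948] [-0.00037587  0.00126646 -0.00016139 -0.00028702 -0.00133422  0.00268362
 -0.00066064]
-75 228 [118.1 120.5 122.4]
-55 235 [114.7 117.8 133.1]
-35 249 [109.9 111.7 113.6]
-15 264 [106.  107.7 109.3]
5 301 [102.  103.7 105.4]
25 305 [ 98.4 100.  101.4]
45 262 [93.7 95.4 97.4]
65 311 [91.7 93.3 94.8]
85 84 [90.4 91.6 93. ]
-75 5869 [118.7 119.4 120.1]
-55 9523 [113.7 117.  146.9]
-35 7808 [109.4 110.6 111.7]
-15 7449 [105.4 106.5 107.6]
5 7505 [101.5 102.6 103.7]
25 8368 [97.4 98.6 99.7]
45 9782 [93.5 94.6 95.7]
65 8953 [91.5 92.1 92.7]
85 1196 [89.6 90.1 90.8]
```

View pics/f.png

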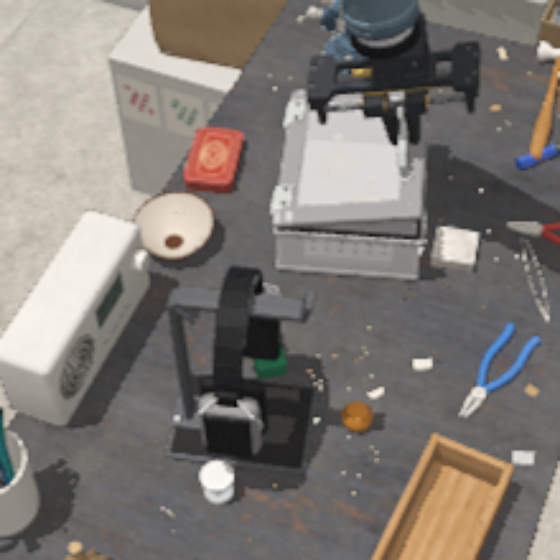

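The view shows the lid held ajar at the handle (405,150) and the ear defenders still hanging on the stand. The lid slope is about 0.2 rad, a gap of about 3.4 cm, and it is steady.

```bash
python3 -c "
from station import ctrl; print(ctrl.finish_job())"
```

```text
the job is handed in; nothing more can be done
None
```

The ear defenders hang released on the stand arm, and the gripper is still holding the lid steady with a gap of about 3.4 cm at the front edge; the job was handed in after about 15 s, and no verdict was returned.

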